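# Load the pad printer's index table and push it to the next detent

## Task

Stand the loose white blank upright in the empty nest of the pad printer's round index table and let go of it. Then gently push the table round anticlockwise (seen from above) until its spring detent drops fully home in the next groove, and no further, and leave it there. Leave the blanks in the other nests and everything else on the bench alone.

Things in the scene. Friction and masses are not known exactly. Their poses are not given: they have to be found in the camera images.
- blank_mid (a point): Centre (24 mm up) of the loose blank: a white plastic cylinder with a grey ring, 40 mm diameter, 48 mm tall, about 50 g, standing upright on the bench to the right of the printer. z points up.
- nest (a point): Floor centre of the empty nest, on the index table's flat top, 80 mm from its axis; x and y turn with the table, z up. Four brass pins round it, 6 mm thick with round tops, 6 mm tall, on a circle of 24.5 mm radius, leave the blank 1.5 mm of play all round. Keep fingertips and wide gripper parts clear of the pins and of the 62 mm posts 57 mm away.
- axis (a point): Vertical axis of the index table, at its flat top, 80 mm above the bench: an aluminium disc, 300 mm diameter, with six nests (five hold blanks 48 mm tall) and six upright posts between them. Must not be pushed with more than 25 N. The print head hangs over its left (+y) side, from 183 mm above the bench.
- post_a (a point): Centre of the top end of a push post: steel with an orange top, 14 mm diameter, 62 mm tall from the table's flat top, 110 mm from the axis, 30 degrees clockwise (seen from above) of the empty nest. The posts stand 14 mm higher than seated blanks, so they can be pushed above the blanks.
- post_b (a point): The same point on the next push post, alike, 30 degrees anticlockwise of the empty nest.
- turntable (a joint): Turn of the index table, rad, 0 as left at the start (between stations), growing anticlockwise from above; stations are 1.047 apart. Takes about 6 N of push at a post, stays where left, does not coast. The next station lies 0.15 to 0.95 on, not known beforehand (the detent bracket is clamped anew for each job): feel for it.
- detent (a joint): Height of the spring detent pin (black knob, grey bracket, far side of the table), m: 0 = home in a groove, about 0.0021 = riding on the flat rim. As it drops in, the push at a post falls from 6 N to almost nothing; past home it rises to 15 to 20 N, and some 6 mm past home at the post the pin is out again and the station missed. Let go with the pin in, the table centres itself.
- cap1: A blank already in a nest of the index table, same size as the loose one (40 mm diameter, 48 mm tall); origin at the centre of its underside. Not to be touched.
- cap2: A blank already in a nest of the index table, same size as the loose one (40 mm diameter, 48 mm tall); origin at the centre of its underside. Not to be touched.
- cap3: A blank already in a nest of the index table, same size as the loose one (40 mm diameter, 48 mm tall); origin at the centre of its underside. Not to be touched.
- cap4: A blank already in a nest of the index table, same size as the loose one (40 mm diameter, 48 mm tall); origin at the centre of its underside. Not to be touched.
- cap5: A blank already in a nest of the index table, same size as the loose one (40 mm diameter, 48 mm tall); origin at the centre of its underside. Not to be touched.
- ink_jar: Red ink jar with a black lid, 64 mm diameter, 75 mm tall, origin under its centre. Bystander.
- spanner: Steel spanner, 160 mm long, lying on the bench, origin under its middle. Bystander.
- tape_roll: Yellow ring of tape, 90 mm diameter, 20 mm tall, origin under its centre. Bystander.
Not all that is in view belongs to the job. What is shaped like the part that bears blank_mid but blue or red is not meant.

How it is judged (in metres and radians):
On the way, in this order (a step that is already met when the one before it is completed fails the run):
1. the blank stands in the empty nest, let go, with the table not yet indexed (horizontal distance between blank_mid and nest below 0.004 m and z of blank_mid in the frame of nest between 0.0215 and 0.027 m and angle between blank_mid's own z axis and vertical below 0.08 rad and contact force between the fingers and blank below 0.1 N and value of joint detent above 0.0015 m), for 0.2 s.
2. the table has been pushed on anticlockwise and the detent pin is home in the next groove (value of joint detent below 0.001 m and value of joint turntable between 0.1 and 1.15 rad), for 0.2 s.
At the end, for the whole second after the job is handed in: Blank upright (0.08 rad), within 4 mm of the nest centre, on its floor (3 mm); detent pin home (below 1 mm), table turned on 0.1 to 1.15 rad from the start; the other five blanks upright (0.1 rad) on their nest floors (3 mm); all at rest (all of step 2 and horizontal distance between blank_mid and nest below 0.004 m and z of blank_mid in the frame of nest between 0.0215 and 0.027 m and angle between blank_mid's own z axis and vertical below 0.08 rad and angular speed of turntable below 0.03 rad/s and linear speed of blank below 0.02 m/s and z of cap1 in the frame of nest between -0.003 and 0.003 m and z of cap2 in the frame of nest between -0.003 and 0.003 m and z of cap3 in the frame of nest between -0.003 and 0.003 m and z of cap4 in the frame of nest between -0.003 and 0.003 m and z of cap5 in the frame of nest between -0.003 and 0.003 m and angle between each of cap1, cap2, cap3, cap4, cap5's own z axis and vertical below 0.1 rad); the robot touches nothing.
It fails at once if the robot pushes the index table with more than 25 N (contact force between any of the fingers, the arm and turntable above 25 N).
It fails at once if the table is pushed past the next station (turned on by more than 1.15 rad) (value of joint turntable above 1.15 rad).
It fails at once if the robot pushes against a blank already in its nest (more than 2 N) (contact force between any of the fingers, the arm and cap1 above 2 N or contact force between any of the fingers, the arm and cap2 above 2 N or contact force between any of the fingers, the arm and cap3 above 2 N or contact force between any of the fingers, the arm and cap4 above 2 N or contact force between any of the fingers, the arm and cap5 above 2 N).
It fails at once if a bystander on the bench is moved more than 20 mm (distance of any of ink_jar, spanner, tape_roll from where it was at the start of the episode above 0.02 m).
It also fails if it takes over 67 s, if anything falls off the work surface, if the arm or the gripper's body presses on something with over 40 N, if the wrist force passes 120 N, or if a joint passes its speed limit or range.

## Robot

A 6-joint arm with a two-finger parallel gripper is mounted at the origin on the work surface. World frame = base frame: x ahead of the robot, y to its left, z up, the work surface at z = 0. Lengths are in mm, angles in rad, forces in N, time in s.
With the tool pointing down it reaches from about 375 to 825 mm from the base axis. Payload 5.5 kg.
Tool frame: the origin (TCP) lies at the very end of the fingers, on their centre line; the grasp point (between the pads) lies 19 mm behind it; x points along the fingers, y is the direction in which the jaws open and shut, and the axes are right-handed (so a half turn about x gives the same grasp; the last joint's range is limited). The gripper opens to 85 mm and grips with 20 to 120 N. Pads are 22 mm wide; open, the fingers measure 114 mm over their backs; the gripper's body (76 mm by 85 mm) begins 54 mm behind the grasp point. The pads swing forward as they close: fully open they stand 13 mm farther back than shut.
Start: joints at [0, 0.314, -0.047, 1.21, 0, 1.571], TCP at [599.996, -0, 231.299] pointing down, gripper open.
Joint ranges: [-2.67, 2.67], [-0.69, 1.73], [-1.03, 1.25], [-2.08, 2.16], [-1.42, 1.45], [-3.14, 3.14]. Speed limits (rad/s): [2.39, 2.39, 3.01, 3.14, 3.14, 3.14].

## Interface

Orientations are given as a unit quaternion [x, y, z, w].
In Python, from rig import arm, vision, order gives the robot as it stands. The module is installed in compiled form; this text tells all that it offers.
- The arm moves only by the tool play_rows, never from a script. Its argument "steps" is one flat list of numbers, 7 for each row, row after row: the opening in per cent of the stroke, from 0 (shut) to 100 (fully open), then the shift along the tool's x, y, z in cm, then the turn, a rotation vector about the tool's x, y, z in degrees. A call has exactly 5 rows; each row shifts and turns the pose as measured when the row begins, along the tool's axes as they then stand; what a row does not reach is not made up. A row lasts 1/10 s, in which the tool goes at most 50 mm and 8.59 degrees, less where a joint would pass 70% of its speed; a pose out of reach is approached as far as the arm can. A call is refused whole if a number of a shift passes 5 or a number of a turn 8.59, either way. A call with a gripper value outside its range is refused whole. The fingers move at their own pace and stop on an object; "newtons" is the grip in N (left out, the last holds). Time passes only in rows, so rows that do not move let the fingers close, or fill a call up. It gives the time, the measured TCP pose, the force and the opening at its end, in the units of the state.
- arm.get_state(): the state, without advancing time (a new reading comes with each control period).
- vision.get_image(name): name is "scene" or "side" or "wrist"; returns a dict with "img" (400x640x3 uint8, red, green, blue), "depth" (400x640 float32, mm along the optical axis (not along the pixel's ray), 0 where there is no reading), "K" (3x3 intrinsics, pixels), "distortion" ([k1, k2, p1, p2, k3] as OpenCV has them; the pictures are not rectified), "eye" and "orientation" of the camera in the world. Camera axes: x right, y up, looking along -z (the intrinsics and any distortion apply to the point x, -y, -z); pixel columns grow to the right and rows downward; lengths in mm; the calibration is good to about 2 mm. A picture is of the moment at which its call begins.
- order.hand_in(): hands the job in, once; it reports no verdict.
The state is a dict: "time_s": time; "q": joint angles; "qd": joint speeds; "effort": joint torques, N m; "ee_pos": TCP position; "ee_rot": TCP orientation; "wrist_force": force on the tool from outside, world axes, zero at the start; "ft_torque": the same for the moment, N m; "width": finger opening in mm.
Only numpy, scipy, OpenCV 4.12 (cv2) and the standard library are available. Lean on these libraries where they do the work, as an engineer would, in place of code of your own. Each camera call takes 0.05 s, during which the arm holds its last target.

## Working session

There is one attempt and no reset: what is moved stays moved. The work goes in short steps, Python scripts to look and compute and a tool call to move; the robot and the scene stay as the last step left them, time stands still between calls to the robot, and variables do not carry over. Pictures are saved under pics/ and viewed, and the job is handed in when it is done.

Besides the shell and the picture viewer there is one more tool, called after "Emit:" as name(argument=value, ...), one argument or row to a line, values as JSON. play_rows: Moves the arm, as the interface text tells. Its arguments: {"type":"object","properties":{"steps":{"type":"array"},"newtons":{"type":"number"}},"required":["steps"]}

```bash
mkdir -p pics; cat > h.py <<'E'
import numpy as np,cv2
from scipy.spatial.transform import Rotation as R
from rig import arm,vision,order
def st():
    s=arm.get_state(); return s
def grab(n,f=None):
    d=vision.get_image(n)
    if f: cv2.imwrite('pics/'+f,cv2.cvtColor(d['img'],cv2.COLOR_RGB2BGR))
    return d
def cloud(d):
    h,w=d['depth'].shape
    u,v=np.meshgrid(np.arange(w),np.arange(h))
    p=cv2.undistortPoints(np.stack([u,v],-1).reshape(-1,1,2).astype(np.float64),np.array(d['K'],float),np.array(d['distortion'],float)).reshape(h,w,2)
    z=d['depth'].astype(float)
    P=np.stack([p[...,0]*z,-p[...,1]*z,-z],-1)
    W=P@R.from_quat(d['orientation']).as_matrix().T+np.array(d['eye'])
    W[z==0]=np.nan
    return W
E
python3 - <<'E'
from h import *
print(st())
for n in('scene','side','wrist'):
    d=grab(n,n+'0.png'); W=cloud(d); np.savez(n+'0.npz',W=W,img=d['img']); print(n,d['eye'],d['orientation'],d['K'],d['distortion'])
E
```

```text
{'time_s': 0.0, 'q': array([ 1.76133707e-05,  3.14227956e-01, -4.80586610e-02,  1.21022974e+00,
       -1.86322781e-05,  1.57081492e+00]), 'qd': array([ 6.74708289e-04, -1.26348208e-04,  1.69755071e-04,  4.49885775e-05,
       -5.85338836e-04, -7.11023883e-04]), 'effort': array([ 1.69644722e-03, -5.39594257e+01,  3.39749372e+01,  1.94567809e-02,
        9.49871333e-05,  6.01428906e-05]), 'ee_pos': array([5.99417759e+02, 4.39234636e-03, 2.30442379e+02]), 'ee_rot': array([-0.49956538, -0.50042492,  0.50043473, -0.49957423]), 'wrist_force': array([ 0.80638942,  0.6315265 , -0.7074413 ]), 'ft_torque': array([-0.02752212,  0.0179865 ,  0.0140248 ]), 'width': 85.6545802661179}
scene [1188.27613081  -13.41439349  756.3866128 ] [0.26622358 0.28895072 0.68550361 0.61295782] [[377.45899444   0.         318.68336025]
 [  0.         377.45899444 199.94328831]
 [  0.           0.           1.        ]] [-0.08251015  0.          0.          0.          0.        ]
side [ 384.61029075 -919.91916141  975.63959643] [ 0.37698096 -0.02748057 -0.07474675  0.92279093] [[386.2346885    0.         312.64112922]
 [  0.         386.2346885  198.161462  ]
 [  0.           0.           1.        ]] [-0.01378461  0.          0.          0.          0.        ]
wrist [599.34046004  77.76897131 372.17995996] [-1.52061990e-01  7.17975614e-04  9.03807320e-05  9.88370693e-01] [[335.21527107   0.         319.74242169]
 [  0.         335.21527107 195.0285221 ]
 [  0.           0.           1.        ]] [-0.01016552  0.          0.          0.          0.        ]
```

View pics/scene0.png

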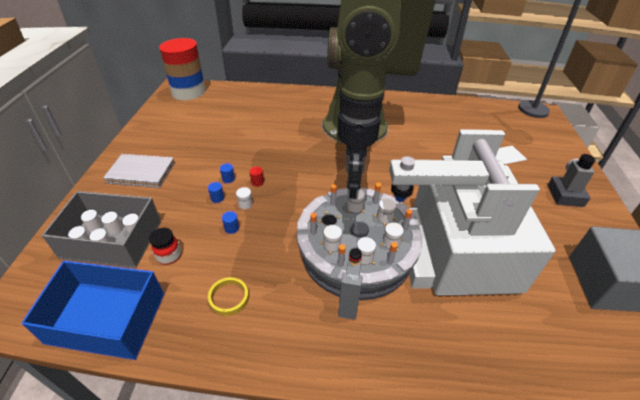

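View pics/side0.png

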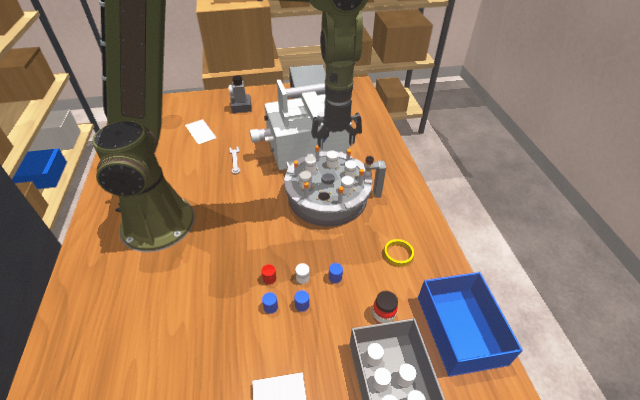

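View pics/wrist0.png

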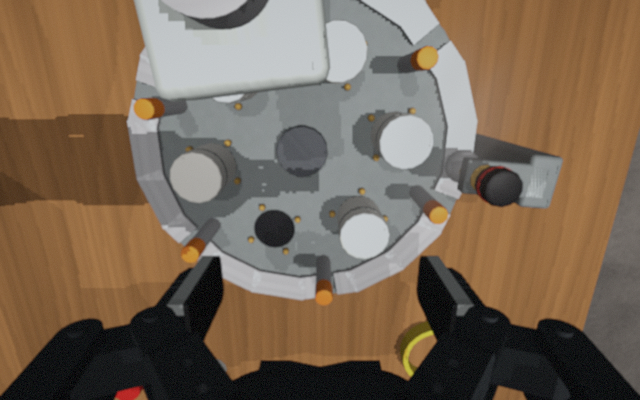

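The scene view shows the loose white blank at about (244,198), among blue and red look-alikes, and the side view has it at (302,273). In the wrist view the empty nest is the black disc at (274,228), the axis is at (302,150), post_a is at (190,255) and post_b at (323,297). Next I measure.

```bash
python3 - <<'E'
from h import *
for n in('scene','side','wrist'):
    z=np.load(n+'0.npz'); W=z['W']; im=z['img']; hsv=cv2.cvtColor(im,cv2.COLOR_RGB2HSV)
    print('==',n)
    # orange tops
    m=((hsv[...,0]<20)&(hsv[...,0]>6)&(hsv[...,1]>190)&(hsv[...,2]>140)&(W[...,2]>120)&(W[...,2]<160)).astype(np.uint8)
    k,l,s,c=cv2.connectedComponentsWithStats(m)
    for i in range(1,k):
        if s[i,4]>4:
            p=W[l==i]; print('orange',c[i].round(),s[i,4],np.nanmedian(p,0).round(1),'zmax',np.nanmax(p[:,2]).round(1), p[p[:,2]>137].mean(0).round(1))
    # white blanks
    m=((hsv[...,1]<60)&(hsv[...,2]>120)&(W[...,2]>42)&(W[...,2]<54)&(W[...,0]>300)&(W[...,0]<900)).astype(np.uint8)
    k,l,s,c=cv2.connectedComponentsWithStats(m)
    for i in range(1,k):
        if s[i,4]>15:
            p=W[l==i]; print('white48',c[i].round(),s[i,4],np.nanmean(p,0).round(1),(np.nanmin(p,0)).round(1),np.nanmax(p,0).round(1))
    m=((hsv[...,1]<80)&(hsv[...,2]>110)&(W[...,2]>124)&(W[...,2]<132)).astype(np.uint8)
    k,l,s,c=cv2.connectedComponentsWithStats(m)
    for i in range(1,k):
        if s[i,4]>15:
            p=W[l==i]; print('cap128',c[i].round(),s[i,4],np.nanmean(p,0).round(1),(np.nanmin(p,0)).round(1),np.nanmax(p,0).round(1))
z=np.load('wrist0.npz');W=z['W'];im=z['img']
m=((im.max(-1)<45)).astype(np.uint8); m[:180]=0;m[250:]=0
k,l,s,c=cv2.connectedComponentsWithStats(m)
for i in range(1,k):
    if s[i,4]>100:
        p=W[l==i];print('dark',c[i],s[i],np.nanmean(p,0).round(1))
s=np.load('side0.npz');print(s['W'][262:290:3,302].round(0)); print(np.load('scene0.npz')['W'][186:210:3,244].round(0))
E
```

```text
== scene
orange [378. 186.] 30 [483.9  63.8 144.6] zmax 148.3 [482.5  63.5 143.8]
orange [334. 187.] 28 [501.9 -43.3 144.9] zmax 149.1 [500.6 -43.5 143.9]
orange [408. 213.] 22 [568.9 133.5 142.7] zmax 149.1 [568.7 133.2 144. ]
orange [313. 217.] 23 [606.4 -81.9 143.1] zmax 146.9 [605.4 -81.5 143.8]
orange [393. 247.] 32 [671.8  95.3 141.7] zmax 147.6 [670.7  95.1 143.2]
orange [341. 249.] 26 [690.9 -12.6 143.6] zmax 148.3 [689.8 -12.6 143.8]
white48 [243. 193.] 124 [ 450.7 -293.9   50.8] [ 427.7 -312.2   42.4] [ 467.1 -276.1   54. ]
white48 [415. 212.] 20 [472.7 172.8  52.8] [457.3 167.   49.9] [489.6 178.8  53.9]
white48 [ 90. 222.] 43 [ 603.5 -671.3   48. ] [ 590.1 -687.    42.1] [ 610.1 -661.6   53.8]
white48 [110. 224.] 45 [ 603.6 -611.6   47.5] [ 591.7 -632.8   42.1] [ 610.4 -600.5   53.5]
white48 [129. 226.] 24 [ 606.3 -558.4   48.1] [ 599.2 -571.6   42.1] [ 610.5 -548.7   53. ]
white48 [ 81. 237.] 16 [ 657.8 -664.2   50.3] [ 650.5 -670.9   45.1] [ 663.5 -660.4   53.7]
white48 [424. 265.] 448 [642.3 180.3  51.8] [557.6 154.4  42.2] [677.9 202.8  54. ]
white48 [483. 288.] 272 [
[... 3574 characters left out ...]
29.4]
cap128 [196. 177.] 2020 [505.3  14.4 127. ] [485.6  -5.7 124. ] [524.2  33.5 129.3]
cap128 [364. 235.] 1740 [634. -33. 127.] [614.5 -53.3 124.1] [653.6 -14.6 129.6]
dark [496.79078014 194.57801418] [480 180  41  26 282] [714.3  12.6 164.3]
dark [274.26347915 228.61749746] [256 211  38  35 983] [556.  -47.8  79.8]
[[ 456. -239.    0.]
 [ 451. -280.   45.]
 [ 449. -292.   47.]
 [ 448. -301.   45.]
 [ 446. -314.   50.]
 [ 446. -315.   36.]
 [ 445. -316.   23.]
 [ 445. -316.    7.]
 [ 444. -321.   -0.]
 [ 443. -332.    1.]]
[[ 373. -318.    5.]
 [ 438. -295.   54.]
 [ 450. -292.   54.]
 [ 460. -290.   52.]
 [ 464. -290.   45.]
 [ 465. -291.   34.]
 [ 465. -292.   22.]
 [ 466. -294.   11.]]
```

```bash
python3 - <<'E'
from h import *
s=st();print(R.from_quat(s['ee_rot']).as_matrix().round(3))
for n in('scene','side'):
    z=np.load(n+'0.npz'); W=z['W']; im=z['img']; hsv=cv2.cvtColor(im,cv2.COLOR_RGB2HSV)
    for nm,lo,hi in(('blue',100,130),('red',170,180),('red2',0,4)):
        m=((hsv[...,0]>=lo)&(hsv[...,0]<=hi)&(hsv[...,1]>150)&(W[...,2]>42)&(W[...,2]<80)&(W[...,0]>300)).astype(np.uint8)
        k,l,ss,c=cv2.connectedComponentsWithStats(m)
        for i in range(1,k):
            if ss[i,4]>15:
                p=W[l==i]; print(n,nm,c[i].round(),ss[i,4],((np.nanmin(p,0)+np.nanmax(p,0))/2).round(1))
    m=(W[...,2]>178)&(W[...,2]<330)&(W[...,0]>450)&(W[...,0]<720)&(W[...,1]>-30)&(W[...,1]<250)&(hsv[...,2]>110)&(hsv[...,1]<60)
    p=W[m];print(n,'head',len(p),np.percentile(p,[1,50,99],axis=0).round(0))
z=np.load('wrist0.npz');W=z['W'];m=(W[...,2]>175)&(W[...,2]<300);m[220:]=0
p=W[m];print(len(p),np.percentile(p,[1,50,99],axis=0).round(0))
E
```

```text
[[-0.001  1.    -0.   ]
 [ 0.    -0.    -1.   ]
 [-1.    -0.001 -0.   ]]
scene blue [226. 169.] 98 [ 349.8 -373.7   48.4]
scene blue [215. 188.] 114 [ 435.5 -380.7   48.5]
scene blue [229. 218.] 140 [ 543.7 -307.    48.6]
scene blue [ 78. 287.] 1455 [ 833.4 -527.1   61. ]
scene blue [109. 327.] 1368 [ 840.6 -516.8   61. ]
scene red2 [256. 172.] 111 [ 354.1 -281.6   48.1]
scene red2 [165. 249.] 199 [ 657.3 -438.5   55.6]
scene head 3977 [[468.  79. 178.]
 [585. 212. 267.]
 [682. 249. 307.]]
side blue [336. 269.] 113 [ 543.3 -309.8   47.9]
side blue [301. 297.] 139 [ 434.8 -383.8   47.6]
side blue [269. 299.] 140 [ 349.1 -375.3   47.8]
side blue [444. 338.] 51 [ 760.6 -562.6   62.4]
side blue [481. 362.] 275 [ 834.1 -630.3   61. ]
side red2 [268. 271.] 130 [ 352.8 -284.2   47. ]
side red2 [384. 311.] 123 [ 647.9 -451.5   52.4]
side head 817 [[459. -12. 178.]
 [537. 213. 272.]
 [613. 249. 305.]]
16981 [[553.  76. 271.]
 [577.  89. 276.]
 [601.  99. 292.]]
```

```bash
python3 - <<'E'
import cv2
a=cv2.imread('pics/side0.png')[90:320,220:420];cv2.imwrite('pics/side0c.png',cv2.resize(a,None,fx=3,fy=2.6,interpolation=3)[:600,:800])
a=cv2.imread('pics/scene0.png')[130:290,200:480];cv2.imwrite('pics/scene0c.png',cv2.resize(a,None,fx=2.8,fy=2.8,interpolation=3))
E
```

```text
(no output)
```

View pics/side0c.png

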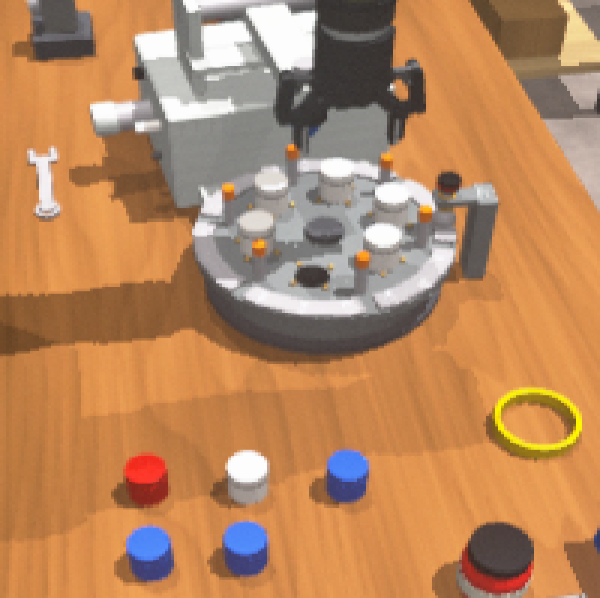

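View pics/scene0c.png

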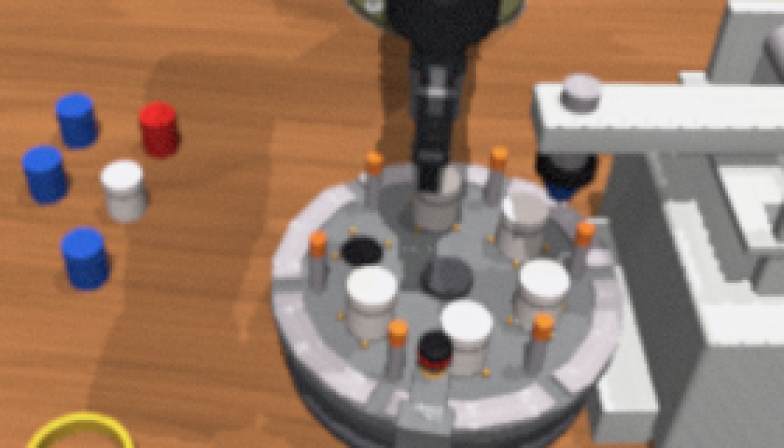

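```bash
cat >> h.py <<'E'
def plan(pos,yaw=None,grip=100,step=48,dyaw=8.5,lim=None):
    """yaw deg of jaw axis (tool y) about world z; prints rows cm/deg"""
    s=st(); p=np.array(s['ee_pos']); M=R.from_quat(s['ee_rot'])
    pos=np.array(pos,float)
    if yaw is None: T=None
    else:
        yr=np.radians(yaw); y=np.array([np.cos(yr),np.sin(yr),0]); x=np.array([0,0,-1.]); z=np.cross(x,y)
        T=R.from_matrix(np.stack([x,y,z],1))
    for i in range(30):
        d=pos-p; n=np.linalg.norm(d); rv=np.zeros(3)
        if T is not None:
            rv=(M.inv()*T).as_rotvec(degrees=True)
        a=np.linalg.norm(rv)
        if n<0.15 and a<0.15: break
        if n>step: d=d*step/n
        if a>dyaw: rv=rv*dyaw/a
        t=M.inv().apply(d)/10
        print([grip]+list(t.round(2))+list(rv.round(1)))
        p=p+d; M=M*R.from_rotvec(rv,degrees=True)
def show():
    s=st(); M=R.from_quat(s['ee_rot']).as_matrix()
    print('t',round(s['time_s'],2),'pos',np.round(s['ee_pos'],1),'yaw',np.degrees(np.arctan2(M[1,1],M[0,1])).round(2),'xax',M[:,0].round(3),'F',np.round(s['wrist_force'],1),'w',round(s['width'],1),'q',np.round(s['q'],2))
E
python3 -c "
from h import *
plan([450,-270,165],45,80)"
```

```text
[80, np.float64(1.0), np.float64(-2.27), np.float64(4.11), np.float64(-8.5), np.float64(-0.0), np.float64(0.0)]
[80, np.float64(1.0), np.float64(-2.86), np.float64(3.73), np.float64(-8.5), np.float64(-0.0), np.float64(0.0)]
[80, np.float64(1.0), np.float64(-3.38), np.float64(3.26), np.float64(-8.5), np.float64(-0.0), np.float64(0.0)]
[80, np.float64(1.0), np.float64(-3.82), np.float64(2.73), np.float64(-8.5), np.float64(-0.0), np.float64(0.0)]
[80, np.float64(1.0), np.float64(-4.18), np.float64(2.13), np.float64(-8.5), np.float64(-0.0), np.float64(0.0)]
[80, np.float64(1.0), np.float64(-4.45), np.float64(1.49), np.float64(-2.5), np.float64(-0.0), np.float64(0.0)]
[80, np.float64(0.57), np.float64(-2.59), np.float64(0.74), np.float64(0.0), np.float64(-0.0), np.float64(-0.0)]
```

Emit:
play_rows(
  steps=[80,1,-2.3,4.1,-8.5,0,0,80,1,-2.9,3.7,-8.5,0,0,80,1,-3.4,3.3,-8.5,0,0,80,1,-3.8,2.7,-8.5,0,0,80,1,-4.2,2.1,-8.5,0,0],
)

```text
time_s: 0.65
ee_pos: [489.6, -197.6, 180.5]
ee_rot: [0.291, 0.644, -0.29, 0.645]
wrist_force: [0.1, -0.2, -0.3]
width: 68.2
```

```bash
python3 -c "
from h import *
show();plan([448,-280,165],45,75)"
```

```text
t 0.65 pos [ 489.6 -197.6  180.5] yaw 41.45 xax [ 0.001  0.001 -1.   ] F [ 0.1 -0.2 -0.3] w 68.2 q [-0.38  0.2  -0.31  1.06  0.    0.46]
[75, np.float64(0.79), np.float64(-4.4), np.float64(1.76), np.float64(-3.5), np.float64(0.0), np.float64(-0.1)]
[75, np.float64(0.76), np.float64(-4.27), np.float64(1.41), np.float64(0.0), np.float64(-0.0), np.float64(0.0)]
```

Emit:
play_rows(
  steps=[75,0.8,-4.4,1.8,-3.5,0,0,75,0.7,-4.2,1.4,0,0,0,75,0,0,0,0,0,0,75,0,0,0,0,0,0,75,0,0,0,0,0,0],
)

```text
time_s: 1.15
ee_pos: [442.3, -285.9, 162.6]
ee_rot: [0.272, 0.654, -0.271, 0.652]
wrist_force: [-0.6, 0.0, -0.2]
width: 64.4
```

```bash
python3 - <<'E'
from h import *
show()
d=grab('wrist','w1.png');W=cloud(d);hsv=cv2.cvtColor(d['img'],cv2.COLOR_RGB2HSV)
m=((hsv[...,1]<60)&(hsv[...,2]>100)&(W[...,2]>40)&(W[...,2]<54)).astype(np.uint8)
k,l,s,c=cv2.connectedComponentsWithStats(m)
for i in range(1,k):
    if s[i,4]>100:
        p=W[l==i];print(c[i],s[i],np.nanmean(p,0).round(1),((np.nanmin(p,0)+np.nanmax(p,0))/2).round(1),np.ptp(p,0).round(1))
        cc,_=cv2.findContours((l==i).astype(np.uint8),0,1); q=np.array([W[y,x,:2] for y,x in cc[0][:,0,::-1]],np.float32); print('circle',cv2.minEnclosingCircle(q))
E
```

```text
t 1.15 pos [ 442.3 -285.9  162.6] yaw 44.85 xax [-0.003  0.002 -1.   ] F [-0.6  0.  -0.2] w 64.4 q [-0.57  0.22 -0.33  1.02  0.    0.21]
[317.43746526 201.96609227] [ 294  178   48   48 1799] [ 447.6 -293.3   47. ] [ 448.2 -294.    44.7] [38.9 39.3  9.3]
circle ((448.50244140625, -293.9870300292969), 19.961036682128906)
```

View pics/w1.png

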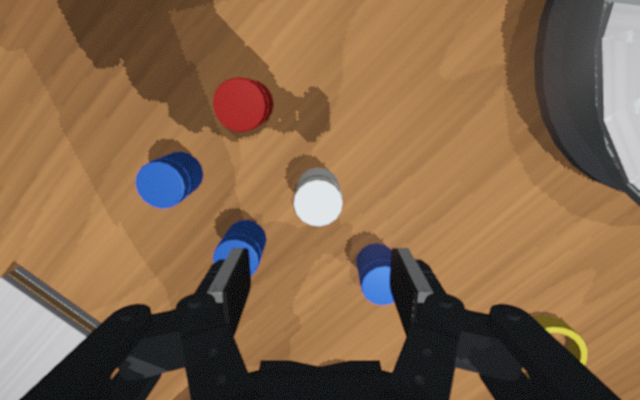

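```bash
python3 -c "
from h import *
plan([448.2,-294.3,62],45,72)"
```

```text
[72, np.float64(4.77), np.float64(-0.1), np.float64(0.5), np.float64(-0.1), np.float64(-0.2), np.float64(0.0)]
[72, np.float64(4.77), np.float64(-0.11), np.float64(0.48), np.float64(-0.0), np.float64(-0.0), np.float64(0.0)]
[72, np.float64(0.52), np.float64(-0.01), np.float64(0.05), np.float64(-0.0), np.float64(-0.0), np.float64(-0.0)]
```

Emit:
play_rows(
  steps=[72,3.5,-0.1,0.5,0,-0.2,0,72,3.5,-0.1,0.5,0,0,0,72,2.5,0,0,0,0,0,72,0,0,0,0,0,0,72,0,0,0,0,0,0],
)

```text
time_s: 1.7
ee_pos: [454.9, -289.9, 68.2]
ee_rot: [0.268, 0.652, -0.268, 0.657]
wrist_force: [0.3, -0.4, 0.7]
width: 61.5
```

```bash
python3 -c "
from h import *
show();grab('wrist','w2.png');plan([448.2,-294.3,16],45,72,step=30)"
```

```text
t 1.7 pos [ 454.9 -289.9   68.2] yaw 45.5 xax [ 0.006 -0.003 -1.   ] F [ 0.3 -0.4  0.7] w 61.5 q [-0.57  0.32 -0.44  0.81  0.    0.21]
[72, np.float64(2.96), np.float64(-0.45), np.float64(-0.1), np.float64(0.5), np.float64(0.4), np.float64(-0.1)]
[72, np.float64(2.27), np.float64(-0.34), np.float64(-0.06), np.float64(0.0), np.float64(0.0), np.float64(0.0)]
```

View pics/w2.png

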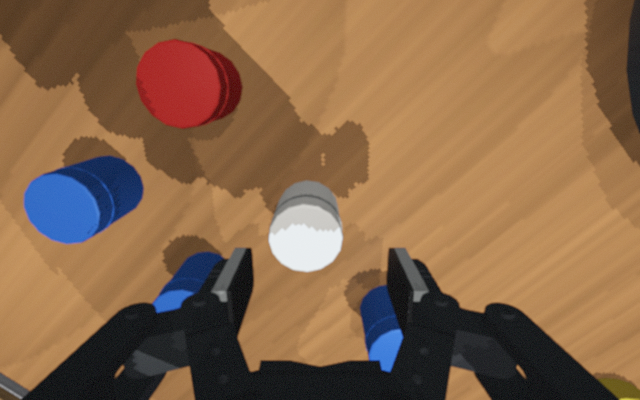

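Emit:
play_rows(
  steps=[72,0,-0.8,-0.1,0,0.4,0,72,0,0,0,0,0,0,72,1.5,0,0,0,0,0,72,1.5,0,0,0,0,0,72,0.5,0,0,0,0,0],
)

```text
time_s: 2.25
ee_pos: [453.2, -298.2, 39.9]
ee_rot: [0.268, 0.65, -0.267, 0.659]
wrist_force: [-1.0, 0.4, -0.7]
width: 61.4
```

```bash
python3 -c "
from h import *
show();plan([448.2,-294.3,16],45,72,step=30)"
```

```text
t 2.25 pos [ 453.2 -298.2   39.9] yaw 45.54 xax [ 0.011 -0.004 -1.   ] F [-1.   0.4 -0.7] w 61.4 q [-0.58  0.35 -0.46  0.74  0.    0.19]
[72, np.float64(2.39), np.float64(-0.08), np.float64(-0.65), np.float64(0.5), np.float64(0.6), np.float64(-0.3)]
```

Emit:
play_rows(
  steps=[72,0.4,-0.1,-0.6,0.5,0.6,-0.3,72,0.6,0,-0.2,0,0,0,72,0.7,0,-0.1,0,0,0,72,0.7,0,-0.1,0,0,0,72,0,0,0,0,0,0],
)

```text
time_s: 2.75
ee_pos: [445.4, -292.3, 16.0]
ee_rot: [0.271, 0.653, -0.271, 0.654]
wrist_force: [0.6, 0.0, -0.5]
width: 61.3
```

```bash
python3 -c "
from h import *
show();plan([448.2,-294.3,16],45,72,step=30)"
```

```text
t 2.75 pos [ 445.4 -292.3   16. ] yaw 44.95 xax [ 0.001 -0.001 -1.   ] F [ 0.6  0.  -0.5] w 61.3 q [-0.58  0.37 -0.5   0.7  -0.    0.21]
[72, np.float64(-0.0), np.float64(0.05), np.float64(0.34), np.float64(-0.0), np.float64(0.1), np.float64(0.0)]
```

Emit:
play_rows(
  steps=[72,0,0.05,0.35,0,0,0,72,0,0,0,0,0,0,40,0,0,0,0,0,0,40,0,0,0,0,0,0,30,0,0,0,0,0,0],
  newtons=30,
)

```text
time_s: 3.25
ee_pos: [449.3, -295.1, 16.6]
ee_rot: [0.27, 0.652, -0.271, 0.654]
wrist_force: [-0.7, -0.4, -0.5]
width: 39.0
```

Emit:
play_rows(
  steps=[25,0,0,0,0,0,0,25,0,0,0,0,0,0,25,0,0,0,0,0,0,25,0,0,0,0,0,0,25,0,0,0,0,0,0],
  newtons=30,
)

```text
time_s: 3.75
ee_pos: [449.0, -294.9, 16.5]
ee_rot: [0.27, 0.652, -0.271, 0.654]
wrist_force: [0.9, 0.3, -0.4]
width: 38.7
```

```bash
python3 -c "
from h import *
show();grab('wrist','w3.png')"
```

```text
t 3.75 pos [ 449.  -294.9   16.5] yaw 44.96 xax [ 0.002 -0.002 -1.   ] F [ 0.9  0.3 -0.4] w 38.7 q [-0.58  0.38 -0.49  0.7  -0.    0.21]
```

View pics/w3.png

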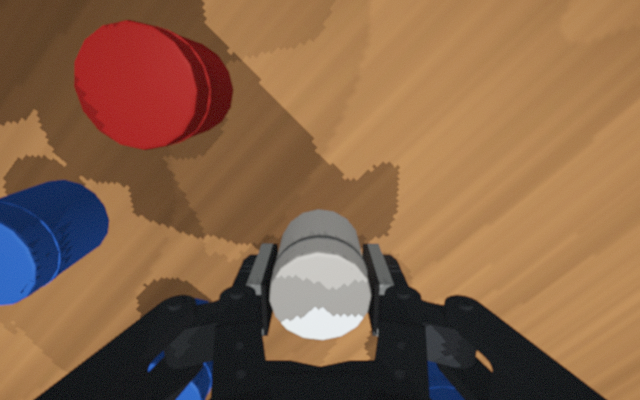

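```bash
python3 - <<'E'
from h import *
d=grab('wrist');W=cloud(d);s=st()
hsv=cv2.cvtColor(d['img'],cv2.COLOR_RGB2HSV)
m=((hsv[...,1]<60)&(hsv[...,2]>90)&(W[...,2]>44)&(W[...,2]<54)).astype(np.uint8)
m[:,:250]=0;m[:,390:]=0
k,l,ss,c=cv2.connectedComponentsWithStats(m)
i=1+np.argmax(ss[1:,4]);p=W[l==i]
cc,_=cv2.findContours((l==i).astype(np.uint8),0,1);q=np.array([W[y,x] for y,x in cc[0][:,0,::-1]])
ci=cv2.minEnclosingCircle(q[:,:2].astype(np.float32));print(ci,np.median(p[:,2]),ss[i])
print(R.from_quat(s['ee_rot']).inv().apply(np.array([ci[0][0],ci[0][1],48])-s['ee_pos']))
plan([449,-295,172],45,25)
E
```

```text
((448.3011779785156, -293.7187805175781), 20.048458099365234) 46.996009276667635 [ 269  248  102   91 7131]
[-31.51136238   0.29809537  -1.27103827]
[25, np.float64(-4.8), np.float64(-0.0), np.float64(0.01), np.float64(-0.0), np.float64(0.1), np.float64(0.0)]
[25, np.float64(-4.8), np.float64(-0.0), np.float64(0.0), np.float64(0.0), np.float64(0.0), np.float64(-0.0)]
[25, np.float64(-4.8), np.float64(-0.0), np.float64(0.0), np.float64(0.0), np.float64(-0.0), np.float64(0.0)]
[25, np.float64(-1.15), np.float64(-0.0), np.float64(0.0), np.float64(0.0), np.float64(-0.0), np.float64(0.0)]
```

Emit:
play_rows(
  steps=[25,-3,0,0,0,0,0,25,-4,0,0,0,0,0,25,-4,0,0,0,0,0,25,-4,0,0,0,0,0,25,-3,0,0,0,0,0],
)

```text
time_s: 4.35
ee_pos: [444.7, -291.9, 197.0]
ee_rot: [0.271, 0.657, -0.27, 0.65]
wrist_force: [0.4, -0.4, 0.1]
width: 39.0
```

```bash
python3 -c "
from h import *
show();plan([555,-60,178],70,25,step=40,dyaw=5)"
```

```text
t 4.35 pos [ 444.7 -291.9  197. ] yaw 44.96 xax [-0.009  0.005 -1.   ] F [ 0.4 -0.4  0.1] w 39.0 q [-0.58  0.21 -0.26  1.11 -0.    0.21]
[25, np.float64(0.3), np.float64(3.76), np.float64(-1.34), np.float64(-5.0), np.float64(-0.1), np.float64(0.0)]
[25, np.float64(0.3), np.float64(3.86), np.float64(-1.0), np.float64(-5.0), np.float64(-0.1), np.float64(0.0)]
[25, np.float64(0.29), np.float64(3.93), np.float64(-0.66), np.float64(-5.0), np.float64(-0.1), np.float64(0.0)]
[25, np.float64(0.29), np.float64(3.98), np.float64(-0.32), np.float64(-5.0), np.float64(-0.1), np.float64(0.0)]
[25, np.float64(0.29), np.float64(3.99), np.float64(0.03), np.float64(-5.0), np.float64(-0.1), np.float64(0.0)]
[25, np.float64(0.29), np.float64(3.97), np.float64(0.37), np.float64(-0.1), np.float64(-0.0), np.float64(0.0)]
[25, np.float64(0.13), np.float64(1.74), np.float64(0.17), np.float64(-0.0), np.float64(-0.0), np.float64(0.0)]
```

Emit:
play_rows(
  steps=[25,0.2,3.8,-1.3,-5,0,0,25,0.2,3.9,-1,-5,0,0,25,0.2,3.9,-0.7,-5,0,0,25,0.2,4,-0.3,-5,0,0,25,0.2,4,0,-5,0,0],
)

```text
time_s: 4.85
ee_pos: [535.7, -112.4, 194.7]
ee_rot: [0.12, 0.695, -0.122, 0.698]
wrist_force: [0.7, 0.6, -0.0]
width: 39.0
```

```bash
python3 -c "
from h import *
show();plan([555,-60,178],70,25,step=25,dyaw=5)"
```

```text
t 4.85 pos [ 535.7 -112.4  194.7] yaw 70.28 xax [ 0.004 -0.003 -1.   ] F [ 0.7  0.6 -0. ] w 39.0 q [-0.21  0.23 -0.24  1.09 -0.    0.14]
[25, np.float64(0.71), np.float64(2.4), np.float64(0.01), np.float64(0.3), np.float64(0.3), np.float64(0.1)]
[25, np.float64(0.72), np.float64(2.4), np.float64(0.01), np.float64(-0.0), np.float64(0.0), np.float64(0.0)]
[25, np.float64(0.24), np.float64(0.79), np.float64(0.0), np.float64(0.0), np.float64(-0.0), np.float64(-0.0)]
```

Emit:
play_rows(
  steps=[25,0.5,2,0,0.3,0.3,0,25,0.5,2,0,0,0,0,25,0.4,1.2,0,0,0,0,25,0.2,0.6,0,0,0,0,25,0,0,0,0,0,0],
)

```text
time_s: 5.35
ee_pos: [557.4, -50.9, 177.6]
ee_rot: [0.119, 0.697, -0.12, 0.697]
wrist_force: [0.1, -0.3, -2.4]
width: 39.0
```

```bash
python3 -c "
from h import *
show();d=grab('wrist','w4.png');np.savez('w4.npz',W=cloud(d),img=d['img']);plan([555,-49.5,178],70,25,step=25,dyaw=5)"
```

```text
t 5.35 pos [557.4 -50.9 177.6] yaw 70.49 xax [-0.001 -0.001 -1.   ] F [ 0.1 -0.3 -2.4] w 39.0 q [-0.09  0.27 -0.24  1.07 -0.    0.25]
[25, np.float64(-0.02), np.float64(0.1), np.float64(-0.28), np.float64(0.5), np.float64(-0.0), np.float64(0.1)]
```

View pics/w4.png

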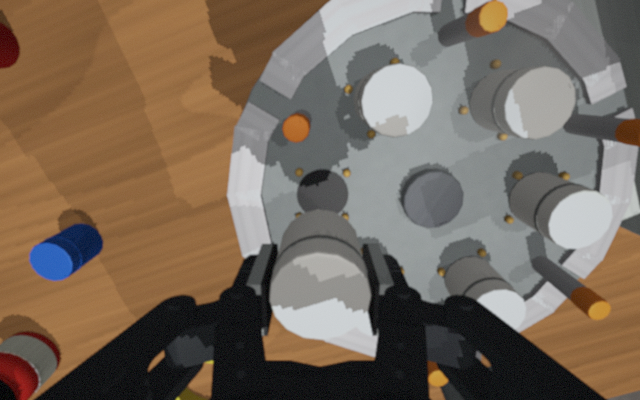

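```bash
cat >> h.py <<'E'
def ray(d,uv,z):
    uv=np.array(uv,float).reshape(-1,1,2)
    p=cv2.undistortPoints(uv,np.array(d['K'],float),np.array(d['distortion'],float)).reshape(-1,2)
    v=np.c_[p[:,0],-p[:,1],-np.ones(len(p))]@R.from_quat(d['orientation']).as_matrix().T
    e=np.array(d['eye']); t=(z-e[2])/v[:,2]
    return e+v*t[:,None]
def pins(d,roi):
    x0,y0,x1,y1=roi
    hsv=cv2.cvtColor(d['img'],cv2.COLOR_RGB2HSV)
    m=((hsv[...,0]>8)&(hsv[...,0]<28)&(hsv[...,1]>100)).astype(np.uint8)
    mm=np.zeros_like(m);mm[y0:y1,x0:x1]=m[y0:y1,x0:x1]
    k,l,s,c=cv2.connectedComponentsWithStats(mm)
    return [(c[i],s[i,4]) for i in range(1,k) if s[i,4]>5]
def blanktop(d,ztop):
    s=st();hsv=cv2.cvtColor(d['img'],cv2.COLOR_RGB2HSV);W=cloud(d)
    m=((hsv[...,1]<60)&(hsv[...,2]>90)&(abs(W[...,2]-ztop)<4)).astype(np.uint8)
    m[:,:250]=0;m[:,390:]=0;m[:235]=0
    k,l,ss,c=cv2.connectedComponentsWithStats(m);i=1+np.argmax(ss[1:,4])
    cc,_=cv2.findContours((l==i).astype(np.uint8),0,1)
    P=ray(d,cc[0][:,0,:],ztop)
    ci=cv2.minEnclosingCircle(P[:,:2].astype(np.float32)); return ci,np.nanmedian(W[...,2][l==i]),ss[i]
E
python3 - <<'E'
from h import *
d=grab('wrist');s=st();show()
P=pins(d,(280,155,365,225));print(P)
X=ray(d,[p[0] for p in P],84.5);print(X.round(1))
if len(P)==4:
    c=X.mean(0);print(c,np.linalg.norm(X[:,:2]-c[:2],axis=1),'tool',R.from_quat(s['ee_rot']).inv().apply(c-s['ee_pos']))
zt=s['ee_pos'][2]+31.5
ci,zm,ss=blanktop(d,zt);print(ci,zm,zt,ss, R.from_quat(s['ee_rot']).inv().apply(np.array([*ci[0],zt])-s['ee_pos']))
E
```

```text
t 5.45 pos [557.3 -51.7 178. ] yaw 70.42 xax [-0.    -0.001 -1.   ] F [ 0.2  0.5 -0.7] w 39.2 q [-0.09  0.27 -0.24  1.07 -0.    0.25]
[(array([299.225, 171.825]), np.int32(40)), (array([346.84615385, 172.12820513]), np.int32(39)), (array([298.28571429, 214.        ]), np.int32(7)), (array([345.82608696, 216.        ]), np.int32(23))]
[[532.8 -57.6  84.5]
 [544.4 -25.4  84.5]
 [562.8 -69.7  84.5]
 [576.3 -36.6  84.5]]
[554.07280771 -47.33425606  84.5       ] [23.65929015 23.95676314 23.99808311 24.62293695] tool [93.46870647  3.17534396 -4.45662318]
((555.003173828125, -49.675777435302734), 19.87264633178711) 208.31490507518276 209.47181581506914 [ 270  249  101   90 7095] [-31.50105829   1.14159987  -2.80591634]
```

Emit:
play_rows(
  steps=[25,0.5,0.2,-0.1,0.4,0,0,25,1,0,0,0,0,0,25,1,0,0,0,0,0,25,1,0,0,0,0,0,25,0.5,0,0,0,0,0],
)

```text
time_s: 5.95
ee_pos: [556.6, -52.4, 135.5]
ee_rot: [0.124, 0.696, -0.125, 0.696]
wrist_force: [-1.3, -0.3, -0.7]
width: 39.3
```

```bash
cat > look.py <<'E'
from h import *
import sys
d=grab('wrist',sys.argv[1]);s=st();show()
roi=eval(sys.argv[2])
P=pins(d,roi);print(P)
X=ray(d,[p[0] for p in P],84.5);print(X.round(1))
zt=s['ee_pos'][2]+31.5
ci,zm,ss=blanktop(d,zt);print('blank',np.round(ci[0],1),zm,zt,ss)
E
python3 look.py w5.png "(250,120,400,235)"; python3 -c "
from h import *
plan([555.5,-48.5,120],70,25,step=12)"
```

```text
t 6.0 pos [556.2 -52.3 134.9] yaw 69.74 xax [-0.    -0.002 -1.   ] F [ 0.1  0.3 -1.9] w 39.5 q [-0.09  0.29 -0.3   0.98 -0.    0.26]
[(array([291.28093023, 138.97581395]), np.int32(1075)), (array([382.98412698, 142.17460317]), np.int32(63)), (array([296.88059701, 188.35820896]), np.int32(67)), (array([353.71428571, 188.38095238]), np.int32(63))]
[[504.  -49.6  84.5]
 [523.9  -0.9  84.5]
 [532.5 -57.4  84.5]
 [544.3 -25.5  84.5]]
blank [554.6 -51. ] 166.04799298290317 166.39900285095425 [ 270  248  101   91 7184]
[25, np.float64(1.16), np.float64(0.26), np.float64(-0.15), np.float64(-0.3), np.float64(0.0), np.float64(0.1)]
[25, np.float64(0.33), np.float64(0.07), np.float64(-0.04), np.float64(0.0), np.float64(-0.0), np.float64(0.0)]
```

View pics/w5.png

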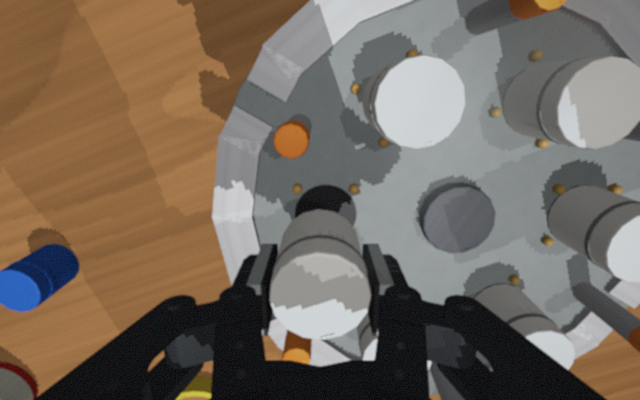

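Emit:
play_rows(
  steps=[25,0,0.35,-0.1,0,0,0,25,0,0,0,0,0,0,25,0.5,0,0,0,0,0,25,0.5,0,0,0,0,0,25,0,0,0,0,0,0],
)

```text
time_s: 6.5
ee_pos: [556.9, -48.3, 124.3]
ee_rot: [0.124, 0.696, -0.125, 0.696]
wrist_force: [-0.6, -0.4, -1.2]
width: 39.0
```

```bash

python3 look.py w6.png "(270,160,370,240)"
```

```text
t 6.55 pos [557.  -48.3 124.6] yaw 69.76 xax [ 0.001 -0.002 -1.   ] F [-0.6 -0.7  0.1] w 39.2 q [-0.09  0.3  -0.31  0.95 -0.    0.27]
[(array([279.65413534, 162.64661654]), np.int32(133)), (array([288.95833333, 195.83333333]), np.int32(72)), (array([348.84507042, 196.        ]), np.int32(71))]
[[512.9 -54.9  84.5]
 [532.5 -57.2  84.5]
 [544.3 -25.3  84.5]]
blank [554.5 -46.7] 154.8293435122551 156.0736550079571 [ 270  249  101   90 7077]
```

View pics/w6.png

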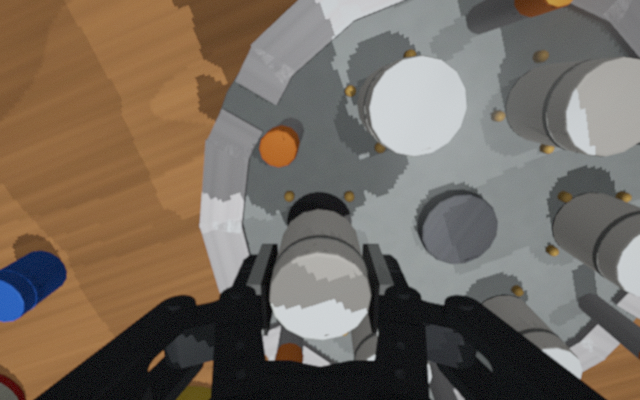

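Emit:
play_rows(
  steps=[25,0.4,0,0,0,0,0,25,0.5,0,0,0,0,0,25,0.4,0,0,0,0,0,25,0,0,0,0,0,0,25,0,0,0,0,0,0],
)

```text
time_s: 7.05
ee_pos: [557.2, -48.4, 110.5]
ee_rot: [0.124, 0.696, -0.125, 0.697]
wrist_force: [0.7, 0.5, -1.0]
width: 38.8
```

```bash

python3 look.py w7.png "(270,180,370,240)"; python3 -c "
import cv2
a=cv2.imread('pics/w7.png')[150:360,220:420];cv2.imwrite('pics/w7c.png',cv2.resize(a,None,fx=2.8,fy=2.8,interpolation=3))"
```

```text
t 7.1 pos [557.1 -48.4 110.5] yaw 69.75 xax [ 0.001 -0.002 -1.   ] F [-0.8 -0.2 -0.9] w 39.2 q [-0.09  0.31 -0.33  0.92 -0.    0.27]
[(array([286.54022989, 203.13793103]), np.int32(87)), (array([350.84090909, 203.26136364]), np.int32(88))]
[[532.5 -57.3  84.5]
 [544.3 -25.4  84.5]]
blank [554.9 -46.9] 141.0630835451465 142.040103897562 [ 270  249  101   90 7111]
```

View pics/w7c.png

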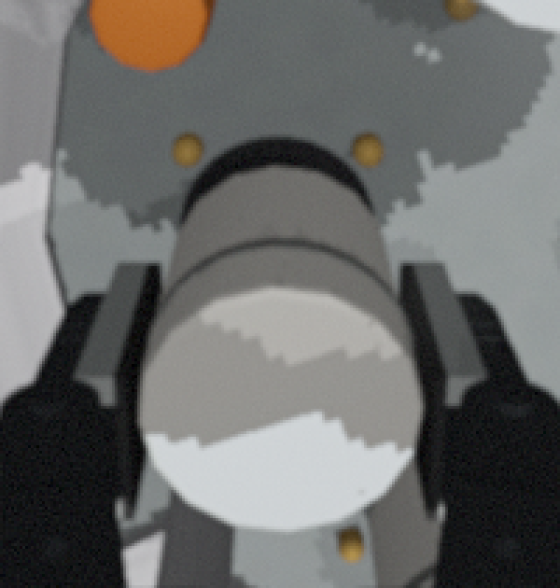

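Emit:
play_rows(
  steps=[25,0.2,-0.04,0,0,0,0,25,0.3,0,0,0,0,0,25,0.2,0,0,0,0,0,25,0.1,0,0,0,0,0,25,0,0,0,0,0,0],
)

```text
time_s: 7.6
ee_pos: [557.2, -48.9, 102.1]
ee_rot: [0.124, 0.695, -0.125, 0.697]
wrist_force: [0.5, -0.3, -0.8]
width: 39.3
```

```bash

python3 look.py w8.png "(270,180,370,240)"; python3 -c "
import cv2
a=cv2.imread('pics/w8.png')[150:360,220:420];cv2.imwrite('pics/w8c.png',cv2.resize(a,None,fx=2.8,fy=2.8,interpolation=3))"
```

```text
t 7.65 pos [557.3 -48.9 102.2] yaw 69.75 xax [ 0.001 -0.002 -1.   ] F [-0.1  0.7 -0.9] w 39.2 q [-0.09  0.32 -0.34  0.9  -0.    0.27]
[(array([272.75 , 180.125]), np.int32(8)), (array([285.79569892, 208.05376344]), np.int32(93)), (array([353.13265306, 208.10204082]), np.int32(98))]
[[516.7 -57.8  84.5]
 [532.4 -57.2  84.5]
 [544.2 -25.4  84.5]]
blank [554.9 -47.2] 132.68319404728493 133.72517248207276 [ 270  249  101   90 7111]
```

View pics/w8c.png

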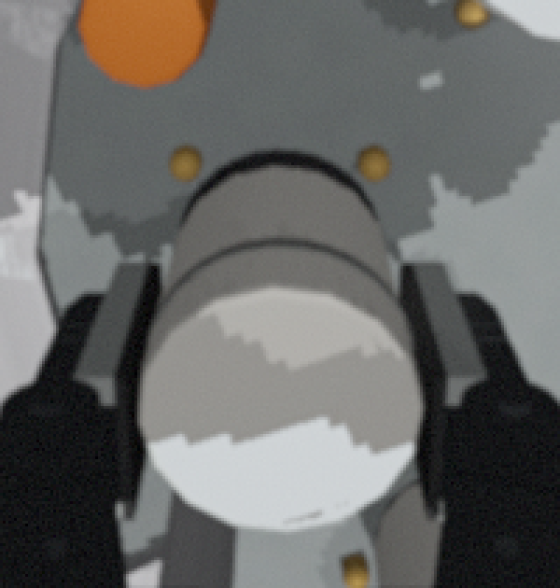

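Emit:
play_rows(
  steps=[25,0.15,0,0,0,0,0,25,0.15,0,0,0,0,0,25,0.1,0,0,0,0,0,25,0.05,0,0,0,0,0,25,0,0,0,0,0,0],
)

```text
time_s: 8.15
ee_pos: [557.4, -48.9, 97.5]
ee_rot: [0.124, 0.695, -0.125, 0.697]
wrist_force: [-0.0, 0.6, -0.6]
width: 39.3
```

```bash

python3 look.py w9.png "(270,190,370,240)"; python3 -c "
import cv2
a=cv2.imread('pics/w9.png')[150:360,220:420];cv2.imwrite('pics/w9c.png',cv2.resize(a,None,fx=2.8,fy=2.8,interpolation=3))"
```

```text
t 8.2 pos [557.5 -48.9  97.5] yaw 69.76 xax [ 0.002 -0.002 -1.   ] F [ 0.1 -0.3 -1.1] w 39.2 q [-0.09  0.33 -0.35  0.89 -0.    0.27]
[(array([284.79047619, 210.74285714]), np.int32(105)), (array([353.9009901 , 210.89108911]), np.int32(101))]
[[532.3 -57.2  84.5]
 [544.2 -25.4  84.5]]
blank [555.1 -47.3] 128.02424433386926 129.04417617259566 [ 270  249  101   90 7103]
```

View pics/w9c.png

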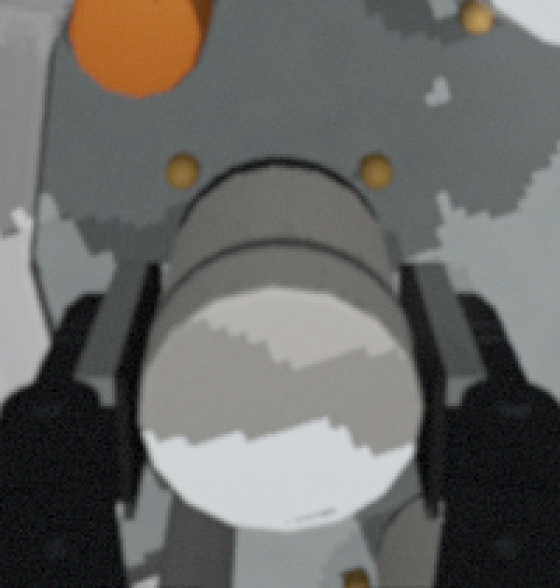

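Nearly down at bottom ≈ 81 mm, and the blank is between the pins. The remaining descent is gentle.

Emit:
play_rows(
  steps=[25,0.04,0,-0.03,0,0,0,25,0.04,0,0,0,0,0,25,0.04,0,0,0,0,0,25,0,0,0,0,0,0,25,0,0,0,0,0,0],
)

```text
time_s: 8.7
ee_pos: [557.3, -48.8, 96.4]
ee_rot: [0.124, 0.695, -0.125, 0.697]
wrist_force: [0.1, 0.4, 0.0]
width: 38.9
```

Emit:
play_rows(
  steps=[25,0.04,0,0,0,0,0,25,0.04,0,0,0,0,0,25,0.03,0,0,0,0,0,25,0,0,0,0,0,0,25,0,0,0,0,0,0],
)

```text
time_s: 9.2
ee_pos: [557.3, -48.8, 96.4]
ee_rot: [0.124, 0.695, -0.125, 0.697]
wrist_force: [-0.9, 0.6, 2.7]
width: 39.3
```

Emit:
play_rows(
  steps=[48,0,0,0,0,0,0,52,0,0,0,0,0,0,58,0,0,0,0,0,0,64,0,0,0,0,0,0,64,0,0,0,0,0,0],
)

```text
time_s: 9.7
ee_pos: [557.6, -48.8, 95.6]
ee_rot: [0.124, 0.695, -0.125, 0.697]
wrist_force: [-0.1, -0.3, 0.2]
width: 54.7
```

Emit:
play_rows(
  steps=[64,0,0,0,0,0,0,64,0,0,0,0,0,0,64,0,0,0,0,0,0,64,-0.2,0,0,0,0,0,64,-0.3,0,0,0,0,0],
)

```text
time_s: 10.2
ee_pos: [557.3, -48.8, 100.5]
ee_rot: [0.124, 0.695, -0.125, 0.697]
wrist_force: [0.3, -0.7, 0.5]
width: 55.0
```

```bash

python3 look.py w10.png "(270,190,370,240)"
```

```text
t 10.25 pos [557.6 -48.8 101.1] yaw 69.75 xax [ 0.003 -0.002 -1.   ] F [-0.6 -0.4  0.3] w 54.5 q [-0.09  0.32 -0.35  0.9  -0.    0.27]
[(array([285.31, 209.18]), np.int32(100)), (array([353.28282828, 209.25252525]), np.int32(99))]
[[532.4 -57.2  84.5]
 [544.2 -25.3  84.5]]
blank [555.1 -75.6] 129.59920126390114 132.56580602473167 [251 318   1   2   2]
```

View pics/w10.png

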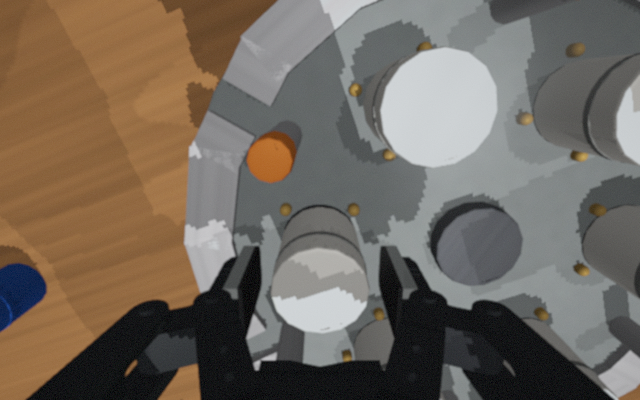

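Emit:
play_rows(
  steps=[64,-0.8,0,0,0,0,0,64,-1.5,0,0,0,0,0,64,-2,0,0,0,0,0,64,-2,0,0,0,0,0,64,-1,0,0,0,0,0],
)

```text
time_s: 10.75
ee_pos: [556.4, -48.5, 177.4]
ee_rot: [0.124, 0.696, -0.125, 0.696]
wrist_force: [0.5, -0.0, 0.5]
width: 54.7
```

```bash
python3 - <<'E'
from h import *
show()
d=grab('wrist','w11.png')
dd={n:grab(n,n+'11.png') for n in('side','scene')}
hsv=cv2.cvtColor(d['img'],cv2.COLOR_RGB2HSV);W=cloud(d)
m=((hsv[...,1]<60)&(hsv[...,2]>80)&(W[...,2]>122)&(W[...,2]<132)).astype(np.uint8)
k,l,ss,c=cv2.connectedComponentsWithStats(m)
for i in range(1,k):
    if ss[i,4]>200:
        cc,_=cv2.findContours((l==i).astype(np.uint8),0,1)
        P=ray(d,cc[0][:,0,:],128);print('cap',c[i].round(),cv2.minEnclosingCircle(P[:,:2].astype(np.float32)))
m=((hsv[...,0]<20)&(hsv[...,0]>6)&(hsv[...,1]>190)&(hsv[...,2]>140)&(W[...,2]>138)&(W[...,2]<160)).astype(np.uint8)
k,l,ss,c=cv2.connectedComponentsWithStats(m)
for i in range(1,k):
    if ss[i,4]>30:
        cc,_=cv2.findContours((l==i).astype(np.uint8),0,1)
        P=ray(d,cc[0][:,0,:],142);print('post',c[i].round(),cv2.minEnclosingCircle(P[:,:2].astype(np.float32)))
plan([479,-18,180],39,0,step=30,dyaw=6)
E
```

```text
t 10.75 pos [556.4 -48.5 177.4] yaw 69.75 xax [ 0.001 -0.002 -1.   ] F [ 0.5 -0.   0.5] w 54.7 q [-0.09  0.26 -0.24  1.07 -0.    0.27]
cap [391. 102.] ((504.3739929199219, 13.102945327758789), 19.844018936157227)
cap [533. 102.] ((531.4383544921875, 86.66098022460938), 20.822114944458008)
cap [320. 220.] ((555.7462768554688, -47.553794860839844), 20.142244338989258)
cap [575. 218.] ((608.5410766601562, 99.8041763305664), 21.441547393798828)
cap [370. 313.] ((631.3596801757812, -33.58198928833008), 20.988595962524414)
cap [500. 298.] ((656.7144775390625, 40.93540954589844), 21.10273551940918)
post [290. 133.] ((498.42156982421875, -42.51709747314453), 6.631431579589844)
[0, np.float64(-0.15), np.float64(0.07), np.float64(-3.0), np.float64(6.0), np.float64(0.0), np.float64(0.0)]
[0, np.float64(-0.15), np.float64(-0.24), np.float64(-2.99), np.float64(6.0), np.float64(0.0), np.float64(0.0)]
[0, np.float64(-0.12), np.float64(-0.42), np.float64(-2.25), np.float64(6.0), np.float64(0.0), np.float64(0.0)]
[0, np.float64(0.0), np.float64(0.0), np.float64(0.0), np.float64(6.0), np.float64(0.0), np.float64(0.0)]
[0, np.float64(0.0), np.float64(0.0), np.float64(0.0), np.float64(6.0), np.float64(0.0), np.float64(0.0)]
[0, np.float64(0.0), np.float64(0.0), np.float64(0.0), np.float64(0.8), np.float64(0.0), np.float64(0.0)]
```

View pics/w11.png

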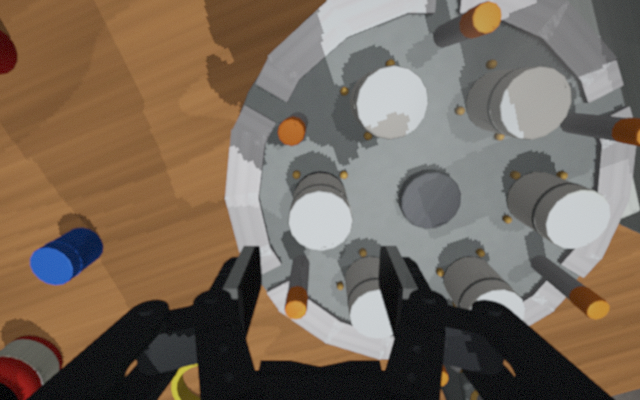

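```bash
python3 - <<'E'
from h import *
# unwrap rim from wrist0 / scene0: remap world polar -> image
# need cam data: take fresh for scene & wrist
import numpy as np
ax=np.array([583.8,26.5])
for n in('scene','side','wrist'):
    d=grab(n)
    a=np.radians(np.arange(-180,180,0.5)); r=np.arange(100,156,1.0)
    A,Rr=np.meshgrid(a,r); X=np.stack([ax[0]+Rr*np.cos(A),ax[1]+Rr*np.sin(A),np.full_like(A,80)],-1).reshape(-1,3)
    C=R.from_quat(d['orientation']).as_matrix().T@(X-np.array(d['eye'])).T
    C=np.stack([C[0],-C[1],-C[2]]); 
    uv,_=cv2.projectPoints(C.T.reshape(-1,1,3),np.zeros(3),np.zeros(3),np.array(d['K'],float),np.array(d['distortion'],float))
    uv=uv.reshape(*A.shape,2).astype(np.float32)
    o=cv2.remap(d['img'],uv[...,0],uv[...,1],1)
    o=cv2.resize(o,(720,170))[::-1]
    for k in range(0,720,60): cv2.putText(o:=np.ascontiguousarray(o),str(k//2-180),(k,10),0,0.35,(255,0,0));cv2.line(o,(k,12),(k,20),(255,0,0))
    cv2.imwrite('pics/unw_%s.png'%n,cv2.cvtColor(o,cv2.COLOR_RGB2BGR))
cv2.imwrite('pics/unw.png',np.vstack([cv2.imread('pics/unw_%s.png'%n) for n in('scene','side','wrist')]))
E
```

```text
(no output)
```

View pics/unw.png

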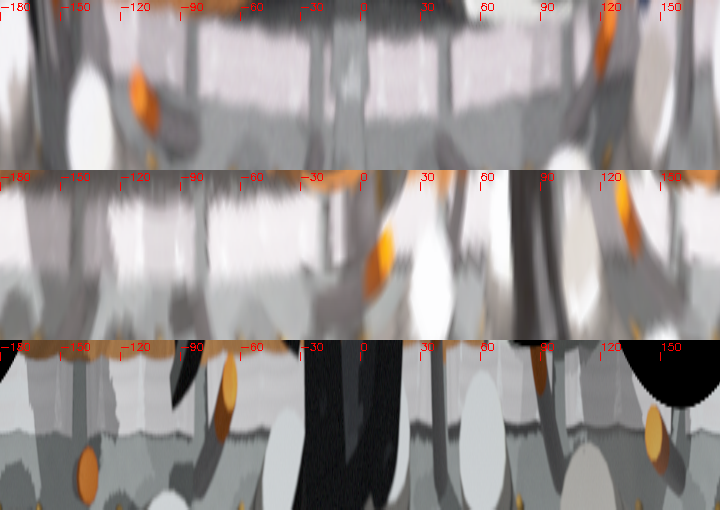

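Emit:
play_rows(
  steps=[0,0,0,-2.9,6,0,0,0,0,-0.2,-2.9,6,0,0,0,0,-0.4,-2,6,0,0,0,0,0,0,6,0,0,0,0,0,0,6,0,0],
  newtons=30,
)

```text
time_s: 11.55
ee_pos: [475.2, -18.8, 168.3]
ee_rot: [0.304, 0.641, -0.309, 0.633]
wrist_force: [0.8, -0.9, -0.7]
width: -0.2
```

```bash
python3 -c "
from h import *
show();plan([479,-19,160],39,0,step=20,dyaw=6)"
```

```text
t 11.55 pos [475.2 -18.8 168.3] yaw 38.6 xax [-0.013 -0.001 -1.   ] F [ 0.8 -0.9 -0.7] w -0.2 q [-0.04  0.13 -0.43  1.03 -0.    0.86]
[0, np.float64(0.83), np.float64(0.3), np.float64(0.26), np.float64(-0.4), np.float64(-0.4), np.float64(0.6)]
```

Emit:
play_rows(
  steps=[0,0.8,0.3,0.3,-0.4,-0.4,0.6,0,1,0,0,0,0,0,0,0.6,0,0,0,0,0,0,0.3,0,0,0,0,0,0,0,0,0,0,0,0],
)

```text
time_s: 12.05
ee_pos: [476.0, -19.0, 136.2]
ee_rot: [0.304, 0.64, -0.306, 0.635]
wrist_force: [-1.2, 0.4, 0.4]
width: -0.2
```

```bash
python3 -c "
from h import *
show();grab('wrist','w12.png');plan([482,-22.4,134],39.3,0,step=20,dyaw=6)"
```

```text
t 12.05 pos [476.  -19.  136.2] yaw 38.9 xax [-0.008  0.    -1.   ] F [-1.2  0.4  0.4] w -0.2 q [-0.04  0.15 -0.48  0.95  0.    0.85]
[0, np.float64(0.25), np.float64(0.25), np.float64(0.63), np.float64(-0.4), np.float64(-0.3), np.float64(0.3)]
```

View pics/w12.png

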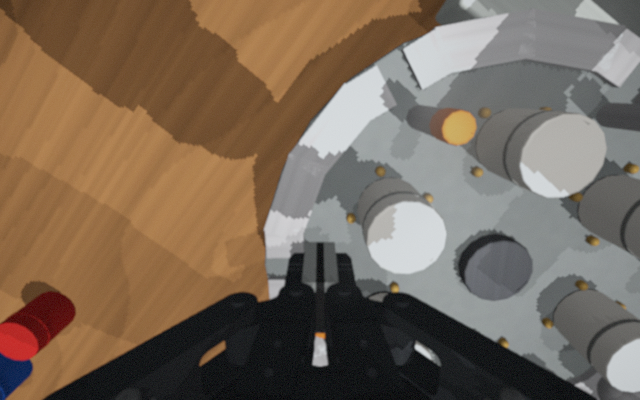

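Emit:
play_rows(
  steps=[0,0.2,0.25,0.6,-0.4,-0.3,0.3,0,0,0,0.1,0,0,0,0,0,0,0.1,0,0,0,0,0,0,0.1,0,0,0,0,0,0,0.1,0,0,0],
)

```text
time_s: 12.6
ee_pos: [486.2, -25.9, 135.3]
ee_rot: [0.303, 0.638, -0.302, 0.64]
wrist_force: [-0.9, 0.5, 0.7]
width: 0.1
```

```bash
cat > ps.py <<'E'
from h import *
ax=np.array([582.8,26.5]);A=np.array([498.4,-42.5])-ax
s=st();show()
M=R.from_quat(s['ee_rot']);f=M.inv().apply(s['wrist_force'])
# theta such that TCP is on the pushing contact
v=np.array(s['ee_pos'])[:2]-ax
r=np.linalg.norm(v);phi=np.degrees(np.arctan2(v[1],v[0]))
print('Ftool',f.round(1),'r',r.round(1),'phi',phi.round(2),'want yaw',(180+phi+np.degrees(np.arctan2(18,110))).round(1),'theta-if-contact rad',np.radians(phi+np.degrees(np.arctan2(18,110))+140.7).round(3))
E
python3 ps.py
```

```text
t 12.6 pos [486.2 -25.9 135.3] yaw 39.33 xax [ 0.003 -0.001 -1.   ] F [-0.9  0.5  0.7] w 0.1 q [-0.05  0.16 -0.47  0.94 -0.    0.83]
Ftool [-0.7 -0.4 -1. ] r 109.9 phi -151.53 want yaw 37.8 theta-if-contact rad -0.027
```

Emit:
play_rows(
  steps=[0,0.05,-0.02,0.1,0,0,0,0,0,-0.02,0.1,0,0,0,0,0,-0.02,0.1,0,0,0,0,0,-0.02,0.1,0,0,0,0,0,-0.02,0.1,0,0,0],
)

```text
time_s: 13.1
ee_pos: [488.4, -29.9, 134.9]
ee_rot: [0.303, 0.639, -0.302, 0.64]
wrist_force: [-1.6, 4.3, 2.1]
width: -0.2
```

```bash
python3 ps.py
```

```text
t 13.1 pos [488.4 -29.9 134.9] yaw 39.35 xax [ 0.002  0.002 -1.   ] F [-1.6  4.3  2.1] w -0.2 q [-0.06  0.17 -0.46  0.94  0.    0.82]
Ftool [-2.1  1.5 -4.3] r 109.9 phi -149.14 want yaw 40.2 theta-if-contact rad 0.015
```

Emit:
play_rows(
  steps=[0,0,-0.02,0.15,-0.7,0,0,0,0,-0.02,0.15,-0.7,0,0,0,0,-0.02,0.15,-0.6,0,0,0,0,-0.02,0.15,-0.6,0,0,0,0,-0.02,0.15,-0.6,0,0],
)

```text
time_s: 13.6
ee_pos: [487.9, -30.3, 134.9]
ee_rot: [0.287, 0.652, -0.278, 0.644]
wrist_force: [-4.2, 5.0, 4.2]
width: 0.1
```

```bash
python3 ps.py
```

```text
t 13.6 pos [487.9 -30.3 134.9] yaw 42.94 xax [-0.006  0.016 -1.   ] F [-4.2  5.   4.2] w 0.1 q [-0.07  0.18 -0.45  0.95  0.02  0.75]
Ftool [-4.1  0.3 -6.6] r 110.6 phi -149.09 want yaw 40.2 theta-if-contact rad 0.016
```

Emit:
play_rows(
  steps=[0,0,0,0.2,0,0,0,0,0,0,0.2,0,0,0,0,0,0,0.22,0,0,0,0,0,0,0.22,0,0,0,0,0,0,0.22,0,0,0],
)

```text
time_s: 14.1
ee_pos: [488.7, -31.4, 135.0]
ee_rot: [0.288, 0.659, -0.273, 0.639]
wrist_force: [-5.1, 5.6, 5.2]
width: -0.1
```

```bash
python3 ps.py
```

```text
t 14.1 pos [488.7 -31.4 135. ] yaw 43.24 xax [-0.017  0.031 -0.999] F [-5.1  5.6  5.2] w -0.1 q [-0.08  0.19 -0.44  0.96  0.03  0.73]
Ftool [-5.   0.2 -7.7] r 110.5 phi -148.38 want yaw 40.9 theta-if-contact rad 0.028
```

Emit:
play_rows(
  steps=[0,0,0,0.25,0,-1.5,0,0,0,0,0.25,0,-1.5,0,0,-0.05,0,0.25,0,-1,0,0,0,0,0.25,0,-1,0,0,0,0,0.25,0,-1,0],
)

```text
time_s: 14.6
ee_pos: [490.6, -33.9, 134.0]
ee_rot: [0.275, 0.631, -0.283, 0.668]
wrist_force: [-4.6, 6.0, 3.8]
width: -0.1
```

```bash
python3 ps.py; python3 -c "
from h import *
grab('wrist','w13.png');grab('scene','s13.png')"
```

```text
t 14.6 pos [490.6 -33.9 134. ] yaw 43.51 xax [ 0.044 -0.031 -0.999] F [-4.6  6.   3.8] w -0.1 q [-0.05  0.14 -0.5   0.88 -0.03  0.76]
Ftool [-4.2  0.8 -7.3] r 110.2 phi -146.76 want yaw 42.5 theta-if-contact rad 0.056
```

View pics/w13.png

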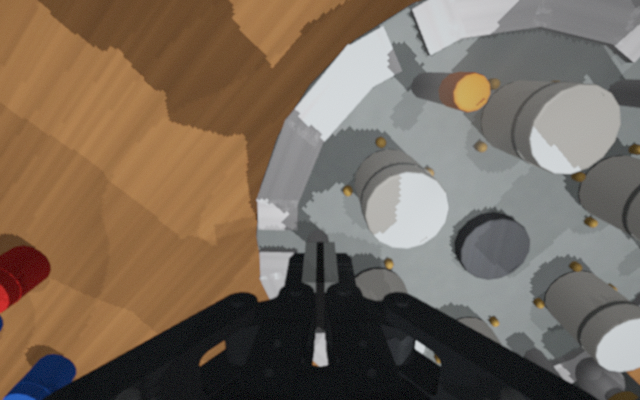

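View pics/s13.png

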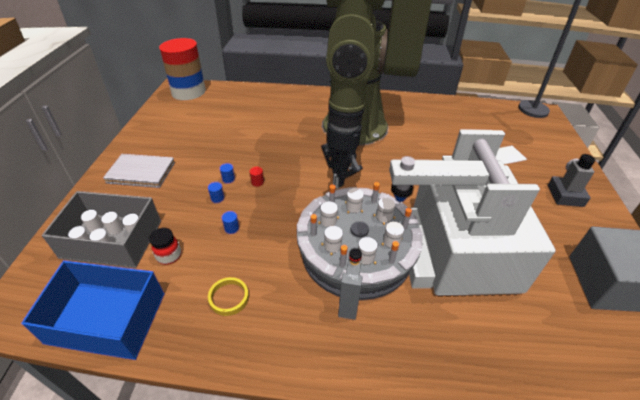

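Emit:
play_rows(
  steps=[0,0,0,0.25,-0.1,0.5,0,0,0,0,0.25,-0.1,0.5,0,0,0,0,0.25,-0.1,0.5,0,0,0,0,0.25,-0.1,0.3,0,0,0,0,0.25,-0.1,0.2,0],
)

```text
time_s: 15.2
ee_pos: [492.0, -36.2, 134.0]
ee_rot: [0.278, 0.651, -0.27, 0.653]
wrist_force: [-5.3, 5.6, 5.3]
width: -0.1
```

```bash
python3 ps.py
```

```text
t 15.2 pos [492.  -36.2 134. ] yaw 44.39 xax [ 0.008  0.009 -1.   ] F [-5.3  5.6  5.3] w -0.1 q [-0.08  0.17 -0.46  0.93  0.01  0.72]
Ftool [-5.3  0.2 -7.7] r 110.3 phi -145.4 want yaw 43.9 theta-if-contact rad 0.08
```

Emit:
play_rows(
  steps=[0,0,0,0.28,-0.3,-0.2,0,0,0,0,0.28,-0.3,-0.2,0,0,0,0,0.28,-0.3,-0.2,0,0,0,0,0.28,-0.3,-0.2,0,0,0,0,0.28,-0.3,-0.2,0],
)

```text
time_s: 15.7
ee_pos: [494.4, -39.8, 133.3]
ee_rot: [0.268, 0.655, -0.259, 0.657]
wrist_force: [-6.0, 5.5, 5.5]
width: -0.3
```

```bash
python3 ps.py
```

```text
t 15.7 pos [494.4 -39.8 133.3] yaw 46.22 xax [ 0.007  0.012 -1.   ] F [-6.   5.5  5.5] w -0.3 q [-0.09  0.18 -0.45  0.93  0.01  0.68]
Ftool [-5.5 -0.1 -8.2] r 110.5 phi -143.14 want yaw 46.2 theta-if-contact rad 0.12
```

Emit:
play_rows(
  steps=[0,-0.05,0,0.28,-0.4,-0.2,0,0,-0.05,0,0.28,-0.4,-0.2,0,0,-0.05,0,0.28,-0.4,-0.2,0,0,-0.05,0,0.28,-0.4,-0.2,0,0,-0.05,0,0.28,-0.4,-0.2,0],
)

```text
time_s: 16.2
ee_pos: [496.0, -42.1, 133.5]
ee_rot: [0.256, 0.662, -0.244, 0.661]
wrist_force: [-4.8, 6.2, 2.0]
width: 0.2
```

```bash
python3 ps.py
```

```text
t 16.2 pos [496.  -42.1 133.5] yaw 48.61 xax [ 0.004  0.016 -1.   ] F [-4.8  6.2  2. ] w 0.2 q [-0.1   0.19 -0.45  0.94  0.02  0.63]
Ftool [-1.9  1.5 -7.7] r 110.7 phi -141.67 want yaw 47.6 theta-if-contact rad 0.145
```

Emit:
play_rows(
  steps=[0,0,0,0.28,-0.1,-0.2,0,0,0,0,0.28,-0.1,-0.2,0,0,0,0,0.28,-0.1,-0.2,0,0,-0.03,0,0.28,-0.2,-0.2,0,0,0,0,0.28,-0.2,-0.2,0],
)

```text
time_s: 16.7
ee_pos: [498.1, -44.9, 132.5]
ee_rot: [0.251, 0.665, -0.237, 0.662]
wrist_force: [-5.5, 5.6, 5.4]
width: 0.1
```

```bash
python3 ps.py
```

```text
t 16.7 pos [498.1 -44.9 132.5] yaw 49.62 xax [ 0.003  0.019 -1.   ] F [-5.5  5.6  5.4] w 0.1 q [-0.1   0.19 -0.44  0.94  0.02  0.6 ]
Ftool [-5.3  0.8 -7.9] r 110.8 phi -139.84 want yaw 49.5 theta-if-contact rad 0.177
```

Emit:
play_rows(
  steps=[0,-0.06,0,0.28,-0.3,-0.3,0,0,-0.06,0,0.28,-0.3,-0.3,0,0,-0.06,0,0.28,-0.3,-0.3,0,0,-0.06,0,0.28,-0.3,-0.3,0,0,-0.06,0,0.28,-0.3,-0.3,0],
)

```text
time_s: 17.2
ee_pos: [499.5, -46.8, 132.6]
ee_rot: [0.24, 0.668, -0.227, 0.667]
wrist_force: [-4.6, 6.3, 2.2]
width: -0.4
```

```bash
python3 ps.py
```

```text
t 17.2 pos [499.5 -46.8 132.6] yaw 51.48 xax [ 0.006  0.018 -1.   ] F [-4.6  6.3  2.2] w -0.4 q [-0.11  0.19 -0.44  0.93  0.02  0.57]
Ftool [-2.1  2.1 -7.5] r 110.9 phi -138.66 want yaw 50.6 theta-if-contact rad 0.198
```

Emit:
play_rows(
  steps=[0,-0.06,0,0.28,-0.2,-0.3,0,0,-0.06,0,0.28,-0.2,-0.3,0,0,-0.03,0,0.28,-0.2,-0.3,0,0,-0.02,0,0.28,-0.2,-0.3,0,0,-0.02,0,0.28,-0.2,-0.3,0],
)

```text
time_s: 17.7
ee_pos: [501.3, -48.8, 132.3]
ee_rot: [0.232, 0.669, -0.219, 0.672]
wrist_force: [-6.1, 4.6, 5.1]
width: 0.2
```

```bash
python3 ps.py
```

```text
t 17.7 pos [501.3 -48.8 132.3] yaw 52.81 xax [ 0.01   0.016 -1.   ] F [-6.1  4.6  5.1] w 0.2 q [-0.11  0.19 -0.44  0.93  0.02  0.54]
Ftool [-5.1  0.1 -7.7] r 110.9 phi -137.26 want yaw 52.0 theta-if-contact rad 0.222
```

Emit:
play_rows(
  steps=[0,-0.04,0,0.26,-0.2,-0.3,0,0,-0.04,0,0.26,-0.2,-0.3,0,0,-0.04,0,0.26,-0.2,-0.3,0,0,-0.03,0,0.26,-0.2,-0.3,0,0,-0.03,0,0.26,-0.2,-0.3,0],
)

```text
time_s: 18.2
ee_pos: [504.1, -51.5, 132.3]
ee_rot: [0.224, 0.668, -0.212, 0.677]
wrist_force: [-3.5, 2.3, 1.2]
width: -0.1
```

```bash
python3 ps.py
```

```text
t 18.2 pos [504.1 -51.5 132.3] yaw 54.1 xax [ 0.018  0.011 -1.   ] F [-3.5  2.3  1.2] w -0.1 q [-0.11  0.19 -0.44  0.92  0.01  0.52]
Ftool [-1.3 -0.2 -4.2] r 110.8 phi -135.28 want yaw 54.0 theta-if-contact rad 0.257
```

Emit:
play_rows(
  steps=[0,0,0,0.1,-0.1,0,0,0,0,0,0.1,-0.1,0,0,0,0,0,0.05,0,0,0,0,0,0,0,0,0,0,0,0,0,0,0,0,0],
)

```text
time_s: 18.7
ee_pos: [505.9, -53.1, 132.3]
ee_rot: [0.222, 0.669, -0.211, 0.678]
wrist_force: [-0.6, 2.5, 0.6]
width: -0.3
```

```bash
python3 ps.py
```

```text
t 18.7 pos [505.9 -53.1 132.3] yaw 54.34 xax [ 0.017  0.011 -1.   ] F [-0.6  2.5  0.6] w -0.3 q [-0.11  0.19 -0.44  0.92  0.01  0.51]
Ftool [-0.5  1.7 -2. ] r 110.7 phi -134.01 want yaw 55.3 theta-if-contact rad 0.279
```

Emit:
play_rows(
  steps=[0,0,0,-0.2,0,0,0,0,0,0,-0.3,0,0,0,0,0,0,-0.3,0,0,0,0,0,0,-0.3,0,0,0,0,0,0,0,0,0,0],
)

```text
time_s: 19.2
ee_pos: [497.4, -47.4, 132.4]
ee_rot: [0.222, 0.668, -0.212, 0.679]
wrist_force: [-0.5, -0.5, -0.2]
width: 0.1
```

```bash
python3 ps.py; python3 - <<'E'
from h import *
d=grab('scene','scene14.png');W=cloud(d)
W0=np.load('scene0.npz')['W'];i0=np.load('scene0.npz')['img']
# knob
for nm,im,w in(('0',i0,W0),('1',d['img'],W)):
    m=(im.max(-1)<50)&(w[...,2]>140)&(w[...,2]<200)&(w[...,0]>690)&(w[...,0]<745)&(abs(w[...,1]-10)<40)
    print(nm,m.sum(),np.nanmean(w[m],0).round(2),np.argwhere(m).mean(0).round(2),'max',np.nanmax(w[m][:,2]).round(1))
    hsv=cv2.cvtColor(im,cv2.COLOR_RGB2HSV)
    r=((hsv[...,0]<5)|(hsv[...,0]>172))&(hsv[...,1]>150)&(w[...,2]>110)&(w[...,0]>680)&(w[...,0]<750)&(abs(w[...,1]-10)<40)
    print('red',r.sum(),np.argwhere(r).mean(0).round(2))
s=[];
for im in(i0,d['img']): s.append(cv2.resize(im[225:325,310:410],None,fx=4,fy=4,interpolation=3))
cv2.imwrite('pics/det.png',cv2.cvtColor(np.hstack(s),cv2.COLOR_RGB2BGR))
hs=cv2.cvtColor(d['img'],cv2.COLOR_RGB2HSV)
m=((hs[...,0]<20)&(hs[...,0]>6)&(hs[...,1]>190)&(hs[...,2]>140)&(W[...,2]>135)&(W[...,2]<160)).astype(np.uint8)
k,l,ss,c=cv2.connectedComponentsWithStats(m)
for i in range(1,k):
    if ss[i,4]>8: print('post',c[i].round(1),ss[i,4],ray(d,[c[i]],140)[0].round(1))
hs0=cv2.cvtColor(i0,cv2.COLOR_RGB2HSV)
m=((hs0[...,0]<20)&(hs0[...,0]>6)&(hs0[...,1]>190)&(hs0[...,2]>140)&(W0[...,2]>135)&(W0[...,2]<160)).astype(np.uint8)
k,l,ss,c=cv2.connectedComponentsWithStats(m)
for i in range(1,k):
    if ss[i,4]>8: print('post0',c[i].round(1),ss[i,4],ray(d,[c[i]],140)[0].round(1))
E
```

```text
t 19.2 pos [497.4 -47.4 132.4] yaw 54.3 xax [ 0.019  0.009 -1.   ] F [-0.5 -0.5 -0.2] w 0.1 q [-0.1   0.18 -0.46  0.92  0.01  0.52]
Ftool [ 0.2 -0.7 -0.1] r 112.9 phi -139.12 want yaw 50.2 theta-if-contact rad 0.19
0 88 [720.61  14.71 169.33] [253.57 355.1 ] max 172.1
red 31 [259.1  354.23]
1 86 [721.18  14.56 166.63] [254.64 354.91] max 169.9
red 23 [259.87 354.09]
post [366.1 183.3] 23 [473.4  35.  140. ]
post [324.5 191.8] 32 [517.  -64.8 140. ]
post [404.6 203.1] 11 [533.7 127.  140. ]
post [315.6 226.2] 20 [631.1 -73.4 140. ]
post [402.1 239.4] 25 [647.5 115.3 140. ]
post0 [377.8 185.5] 26 [478.5  64.1 140. ]
post0 [333.7 187. ] 27 [497.1 -43.9 140. ]
post0 [408.4 212.9] 19 [565.4 133.9 140. ]
post0 [313.4 216.6] 20 [602.6 -81.8 140. ]
post0 [393.3 246.3] 27 [669.   95.6 140. ]
post0 [341.5 248.8] 25 [688.  -12.7 140. ]
```

View pics/det.png

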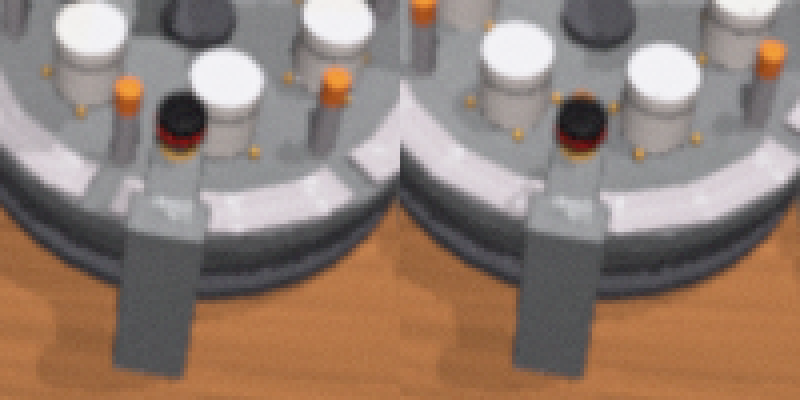

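The knob has dropped about 2.5 mm and a groove sits under the pin, so the detent is home. I'll withdraw upwards and verify.

Emit:
play_rows(
  steps=[0,-1,0,0,0,0,0,0,-2,0,0,0,0,0,0,-3,0,0,0,0,0,0,-3,0,0,0,0,0,0,-1,0,0,0,0,0],
)

```text
time_s: 19.75
ee_pos: [494.3, -48.4, 236.5]
ee_rot: [0.221, 0.668, -0.212, 0.678]
wrist_force: [0.1, 0.4, 0.4]
width: -0.0
```

Emit:
play_rows(
  steps=[0,0,0,0,0,0,0,0,0,0,0,0,0,0,0,0,0,0,0,0,0,0,0,0,0,0,0,0,0,0,0,0,0,0,0],
)

```text
time_s: 20.25
ee_pos: [493.8, -48.4, 235.0]
ee_rot: [0.221, 0.669, -0.212, 0.677]
wrist_force: [-0.2, -0.6, 0.6]
width: 0.0
```

```bash
python3 - <<'E'
from h import *
show()
d=grab('wrist','w15.png')
hsv=cv2.cvtColor(d['img'],cv2.COLOR_RGB2HSV);W=cloud(d)
m=((hsv[...,1]<60)&(hsv[...,2]>80)&(W[...,2]>122)&(W[...,2]<132)).astype(np.uint8)
k,l,ss,c=cv2.connectedComponentsWithStats(m)
for i in range(1,k):
    if ss[i,4]>200: print('cap',c[i].round(),np.nanmedian(W[l==i],0).round(1))
d=grab('scene');W=cloud(d);im=d['img']
m=(im.max(-1)<50)&(W[...,2]>140)&(W[...,2]<200)&(W[...,0]>690)&(W[...,0]<745)&(abs(W[...,1]-10)<40)
print(m.sum(),np.nanmean(W[m],0).round(2),np.argwhere(m).mean(0).round(2))
d=grab('side','side15.png')
a=d['img'][90:320,220:420]
cv2.imwrite('pics/side15c.png',cv2.cvtColor(cv2.resize(a,None,fx=3,fy=2.6,interpolation=3),cv2.COLOR_RGB2BGR))
E
```

```text
t 20.25 pos [493.8 -48.4 235. ] yaw 54.29 xax [ 0.015  0.009 -1.   ] F [-0.2 -0.6  0.6] w 0.0 q [-0.1   0.1  -0.3   1.15  0.01  0.52]
cap [468. 125.] [516.7  72.6 127. ]
cap [549. 176.] [588.6 106.  127. ]
cap [373. 178.] [509.7  -6.4 127.1]
cap [530. 265.] [653.1  60.7 126.8]
cap [372. 269.] [576.3 -50.3 126.9]
cap [449. 302.] [642.9 -13.  126.8]
87 [720.96  14.88 166.49] [254.61 355.07]
```

View pics/side15c.png

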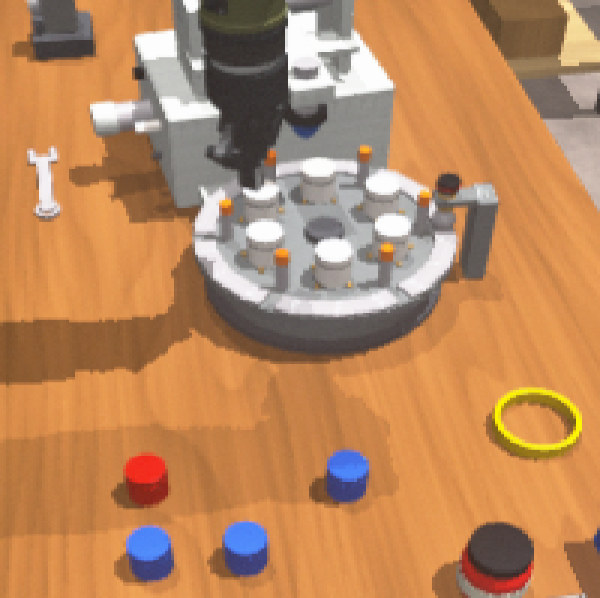

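View pics/w15.png

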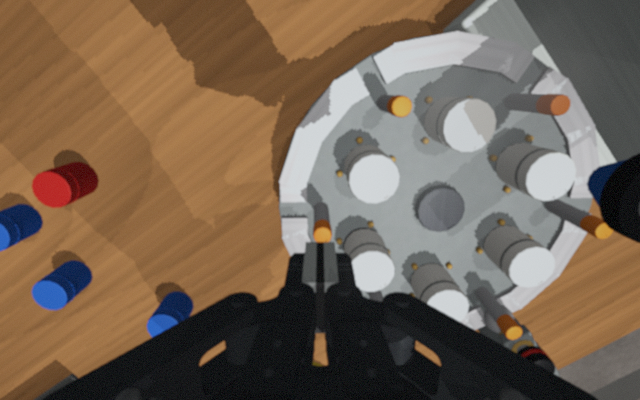

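All six blanks are upright with their tops at about 127 mm, the knob is still down at 166.5 mm (169.3 at the start), and the arm is clear. Handing in.

```bash
python3 -c "
from rig import order
print(order.hand_in())"
```

```text
the job is handed in; nothing more can be done
None
```

The loose white blank now stands in the empty nest, and the table is indexed anticlockwise to the next station. I handed the job in at about 20 s of the 67 s allowed; hand-in gives no verdict.

**Placing:** I gripped the blank and lowered it between the pins until it touched the nest floor (2.7 N). I released it there. It then measured about 1 mm from the nest centre.

**Indexing:** I pushed post_a with the shut fingertips. Net contact force stayed at 10 N or less in every reading, including about 5 N of downward drag on the post. The push along the post fell from about 8 N to 2 N at roughly 0.28 rad, and I stopped and backed off there.

**Last checks:**
- **Detent:** the knob sat 2 to 3 mm lower than at the start and stayed there after I withdrew. A groove was under the pin.
- **Table angle:** the camera put the turn at 0.26 to 0.28 rad, which matches the feel and the 0.29 rad I had estimated from the groove in the images.
- **Blanks:** all six stood upright, with tops at about 127 mm. Seated tops should be 128 mm, and this camera reads about 1 mm low.
- **Surroundings:** the tape roll, ink jar, spanner and coloured look-alikes appeared unmoved in the final side view, and the arm was clear of everything.

No check failed. The position readings disagreed with each other by 1 to 2 mm, within the stated calibration.

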